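# Load the spacer rings and gauge the column

### The job

Drop the two aluminium spacer rings into the upright tube so that they lie flat as one column, the thick ring at the bottom and then the thin ring on top of it. Then take the depth gauge from its wooden stand, put its probe centrally into the tube's mouth and push the gauge down until its base bar sits flat on the tube's rim, and leave it there with the reading. Leave the other things on the bench where they are.

Things in the scene. Friction and masses are not known exactly. Their poses are not given: they have to be found in the camera images.
- thick_ring_center (a point): Centre (half-way up) of the thick spacer ring: plain aluminium, lying flat, 60 mm outer diameter, 32 mm hole, 24 mm thick, about 0.12 kg. z is the ring's axis. Grip it across its outside near its top, so that the lower part stays free to enter the tube.
- thin_ring_center (a point): Centre (half-way up) of the thin spacer ring: plain aluminium, lying flat, 60 mm outer diameter, 32 mm hole, 15 mm thick, about 0.08 kg. z is the ring's axis. The two rings can have changed places.
- tube_mouth (a point): Centre of the rim of the upright grey plastic tube fixed to the bench, 72 mm above it. Tube 80 mm outside; bore 63 mm, with a 3 mm x 45 degree chamfer at the mouth; round dark flange at its foot, 100 mm across, 8 mm high. z is the tube's axis, up. A ring released level and centred with its lower edge 3 to 5 mm inside the mouth slides down by itself.
- tube_floor (a point): Centre of the tube's inner floor, 64 mm below the mouth (8 mm above the bench). The thick ring's centre lies 12 mm above it when down, the thin ring's centre then 31.5 mm above it.
- gauge_grip (a point): Grip point of the depth gauge, in its upright body, 36 mm above the underside of the base bar. The body is a dark steel block 34 mm wide along the gauge's y, 30 mm along x, 46 mm high (top 58 mm above the underside of the bar); take it from above by the faces that look along +y and -y. 0.26 kg with the probe. z is up.
- gauge_base (a point): Centre of the underside of the gauge's base bar: steel, 110 mm long along the gauge's y, 28 mm along x, 12 mm high. The bar is to lie across the tube's rim. At the start the bar rests on the two wooden posts of the stand, in recesses whose lips rise 5.5 mm above its underside; lift it straight up.
- probe (a joint): Slide of the gauge's probe, in m: 0 fully out (starts at 0 to 0.005), growing as it is pushed up into the body, at most 0.035. A rod with a flat foot 44 mm across, its underside 42 mm below that of the bar at 0. It slides stiffly (4 to 5 N), carries the gauge's weight without yielding and stays where pushed. Bar on the rim and foot on both rings (25 mm below the rim): 0.017.
- stand: Wooden stand, fixed: board 60 x 130 x 8 mm with two posts, 24 x 44 mm, 70 mm apart inside, their seats 58 mm above the bench. Origin at the centre of its underside; its y runs from post to post, like the gauge's bar.
- white_tape: Bystander: roll of cream masking tape, 75 mm across, 19 mm high. Leave it.
- caliper: Bystander: steel caliper, 211 x 50 x 14 mm. Leave it.
- glue_bottle: Bystander: cream glue bottle lying down, 161 x 60 x 37 mm. Leave it.
- screw_tray: Bystander: small blue open tray with screws, 50 x 76 x 30 mm. Leave it.
- gauge: The depth gauge as a whole; origin at the centre of the underside of its base bar, y along the bar, z up.

How it is judged:
By the outcome, as a careful person would: the job done as asked, in the order asked, and still so for the second after the job is handed in, with the robot touching nothing.
It also fails if it takes over 58 s, if anything falls off the work surface, if the arm or the gripper's body presses on something with over 40 N, if the wrist force passes 120 N, or if a joint passes its speed limit or range.

### The arm

A 7-joint arm with a two-finger parallel gripper is mounted at the origin on a cart in front of the work surface, level with it; the furniture and walls round the work are solid. World frame = base frame: x ahead of the robot, y to its left, z up, the work surface at z = 0. Lengths are in m, angles in rad, forces in N, time in s.
With the tool pointing down it reaches from about 0.4 to 0.85 m from the base axis. Payload 10.4 kg.
Tool frame: the origin (TCP) lies on the mounting face of the last link; the fingertips stand 173 mm ahead of it and the grasp point (between the pads) lies 155 mm ahead of it (manip.tip_extent is the distance from the TCP to the fingertips, in m); z points along the fingers, y is the line along which they close (so a half turn about z gives the same grasp; the last joint's range is limited). The gripper opens to 85 mm and grips with 20 to 120 N. Pads are 22 mm wide; open, the fingers measure 114 mm over their backs; the gripper's body (76 mm by 85 mm) begins 54 mm behind the grasp point. The pads swing forward as they close: fully open they stand 13 mm farther back than shut.
Start: joints at [-1.175, 0.332, -0.065, 1.46, 0.022, 1.35, -0.088], TCP at [0.254, 0.571, 0.405] pointing down, gripper open.
Joint ranges: [-2.6, 2.6], [-0.5, 2.12], [-1.47, 1.34], [0.16, 2.42], [-1.27, 4.41], [0.06, 2.06], [-2.6, 2.6]. Speed limits (rad/s): [2.22, 2.22, 2.79, 2.79, 3.14, 3.14, 3.14].

### API

Orientations are given as a unit quaternion [x, y, z, w].
In Python, from workcell import manip gives the robot as it stands.
- The arm moves only by the tool move_arm, never from a script. Its argument "plan" is one flat list of numbers, 7 for each row, row after row: the turn, a rotation vector about the tool's x, y, z in rad, then the shift along the tool's x, y, z in m, then the finger opening in m, from 0 to 0.0854. In form: [ax, ay, az, dx, dy, dz, gripper, ax, ay, az, dx, dy, dz, gripper, ...]. A call has 1 to 12 rows; each row is the pose to reach, as a shift and turn from the pose commanded when the call began, along the tool's axes at that moment; what a row does not reach only later rows make up. A row lasts 1/8 s, in which the tool goes at most 62.5 mm and 10.7 degrees, less where a joint would pass 70% of its speed; a pose out of reach is approached as far as the arm can. A call with a gripper value outside its range is refused whole. The fingers move at their own pace and stop on an object; "squeeze" is the grip in N (left out, the last holds). Time passes only in rows, so rows that repeat a pose let the fingers close. It gives the time, the measured TCP pose, the force, the opening and the grip force at its end, in the units of the state.
- manip.get_obs(): the state, without advancing time (a new reading comes with each control period).
- manip.camera(name): name is "scene" or "top" or "wrist"; returns a dict with "color" (420x560x3 uint8, red, green, blue), "fx", "fy", "cx", "cy" (pixels), "cam_to_world" (4x4, takes a point from camera to world coordinates); the wrist camera has in their place "mount" (4x4, takes a point from camera to tool coordinates, whose origin is the TCP and whose axes are the flange's). Camera axes: x right, y down, z forward; pixel columns grow to the right and rows downward; lengths in m; the calibration is good to about 2 mm. A picture is of the moment at which its call begins: read the wrist's pose just before it. There is no depth.
- manip.hand_in(): hands the job in; it is judged then, once.
Trained networks look in a picture, given as the dict that the camera call returned (one of the last four; its "shot" number tells which), for a name from the list of things; names that differ only in an ending like _2 or _b are one class to them, and where a whole thing is asked for, a point or a joint stands for the part that bears it (a point fixed in the world has none). Each returns a list of dicts, best first, with "conf" (0 to 1); they miss things now and then, are a little off and sometimes report something else, mostly with a low value. They report only what shows in the picture. A call takes as long as a camera call.
- manip.look_for(picture, label): "position" ([x, y, z] in m, in the coordinates of the camera as it stood for that picture, good to about 4 mm: the middle of the surface that is visible of it).
- manip.silhouettes(picture, label): "pixels" (420x560 bool, what is visible of it).
- manip.tip_of(picture, label): "position" ([x, y, z] in m, in the coordinates of the camera as it stood for that picture, good to about 4 mm: a listed point, or the origin of a listed thing).
The state is a dict: "clock": time; "joint_pos": joint angles; "joint_velocities": joint speeds; "tau": joint torques, N m; "position": TCP position; "ee_rot": TCP orientation; "ft_force": force on the tool from outside, world axes, zero at the start; "torque": the same for the moment, N m; "grip_width": opening from 0.0 (shut) to 1.0 (fully open); "grasp_force": force on a finger pad.
Only numpy, scipy, OpenCV 4.12 (cv2) and the standard library are available. Lean on these libraries where they do the work, as an engineer would, in place of code of your own. Each camera call takes 0.05 s, during which the arm holds its last target. There are 200 camera calls.

## Working session

There is one attempt and no reset: what is moved stays moved. The work goes in short steps, Python scripts to look and compute and a tool call to move; the robot and the scene stay as the last step left them, time stands still between calls to the robot, and variables do not carry over. Pictures are saved under pics/ and viewed, at most 10 in all, crops included, and the job is handed in when it is done.

Besides the shell and the picture viewer there is one more tool, called after "Call:" by a JSON object that holds its "api" and its "payload", one argument or row to a line. move_arm: Moves the arm, as the interface text tells. Its arguments: {"type":"object","properties":{"plan":{"type":"array","items":{"type":"number"}},"squeeze":{"type":"number"}},"required":["plan"]}

```bash
mkdir -p pics; cat > h.py <<'E'
import numpy as np,cv2
from scipy.spatial.transform import Rotation as R
from workcell import manip
def tcp():
    o=manip.get_obs();T=np.eye(4);T[:3,:3]=R.from_quat(o["ee_rot"]).as_matrix();T[:3,3]=o["position"];return T
def shot(n):
    T=tcp();p=manip.camera(n)
    p["W"]=T@np.array(p["mount"]) if n=="wrist" else np.array(p["cam_to_world"])
    return p
def w(p,q): return (p["W"]@np.r_[q,1])[:3]
def save(p,f): cv2.imwrite("pics/"+f,p["color"][:,:,::-1])
def ray(p,u,v,z):
    d=p["W"][:3,:3]@np.array([(u-p["cx"])/p["fx"],(v-p["cy"])/p["fy"],1]);o=p["W"][:3,3]
    return o+d*(z-o[2])/d[2]
def proj(p,X):
    c=np.linalg.inv(p["W"])@np.r_[X,1];return np.array([p["fx"]*c[0]/c[2]+p["cx"],p["fy"]*c[1]/c[2]+p["cy"]])
E
python3 - <<'E'
from h import *
np.set_printoptions(precision=4,suppress=True)
o=manip.get_obs();print(o["clock"],o["position"],R.from_quat(o["ee_rot"]).as_matrix())
a=[]
for n in ["scene","top"]:
    p=shot(n);a.append(p["color"])
    for l in ["thick_ring_center","thin_ring_center","tube_mouth","gauge_grip","gauge_base","stand","glue_bottle","caliper","white_tape","screw_tray"]:
        print(n,l,[(w(p,d["position"]).round(3),round(d["conf"],2)) for d in manip.tip_of(p,l)[:2]])
    save(p,n+".png")
    print(p["W"],p["fx"])
E
```

```text
0.0 [0.2541 0.5709 0.4039] [[-0.9136  0.4066 -0.0005]
 [ 0.4066  0.9136 -0.0013]
 [-0.     -0.0014 -1.    ]]
scene thick_ring_center [(array([0.515, 0.373, 0.016]), 0.65)]
scene thin_ring_center [(array([0.492, 0.154, 0.01 ]), 0.54)]
scene tube_mouth [(array([ 0.539, -0.053,  0.075]), 0.88)]
scene gauge_grip [(array([ 0.532, -0.347,  0.099]), 0.84), (array([0.512, 0.376, 0.016]), 0.61)]
scene gauge_base [(array([ 0.531, -0.351,  0.058]), 0.59)]
scene stand [(array([ 0.535, -0.349, -0.001]), 0.56)]
scene glue_bottle [(array([ 0.711, -0.076,  0.004]), 0.97)]
scene caliper [(array([0.668, 0.315, 0.002]), 0.63), (array([0.493, 0.153, 0.008]), 0.49)]
scene white_tape [(array([0.662, 0.093, 0.005]), 0.54)]
scene screw_tray [(array([ 0.675, -0.203,  0.003]), 0.72), (array([ 0.534, -0.35 ,  0.002]), 0.6)]
[[ 0.679  -0.5363  0.5013 -0.1472]
 [-0.734  -0.5102  0.4483 -0.6647]
 [ 0.0153 -0.6723 -0.7401  1.1794]
 [ 0.      0.      0.      1.    ]] 540.1536094471991
top thick_ring_center [(array([0.52 , 0.375, 0.015]), 0.63)]
top thin_ring_center [(array([0.491, 0.153, 0.011]), 0.56)]
top tube_mouth [(array([ 0.541, -0.058,  0.074]), 0.89)]
top gauge_grip [(array([ 0.533, -0.35 ,  0.095]), 0.7), (array([ 0.715, -0.075, -0.   ]), 0.36)]
top gauge_base [(array([ 0.536, -0.346,  0.06 ]), 0.6), (array([0.492, 0.155, 0.009]), 0.6)]
top stand [(array([ 0.526, -0.346,  0.005]), 0.73)]
top glue_bottle [(array([ 0.714, -0.072,  0.003]), 0.73)]
top caliper [(array([0.667, 0.313, 0.003]), 0.61)]
top white_tape [(array([0.661, 0.098, 0.001]), 0.65)]
top screw_tray [(array([ 0.678, -0.206, -0.001]), 0.56)]
[[-0.0181 -0.9966  0.0798  0.4622]
 [-0.9998  0.0178 -0.0046  0.0188]
 [ 0.0032 -0.0799 -0.9968  1.6467]
 [ 0.      0.      0.      1.    ]] 511.39495282517373
```

View pics/top.png

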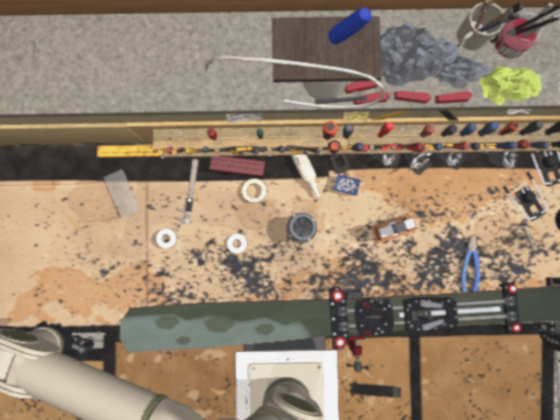

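View pics/scene.png

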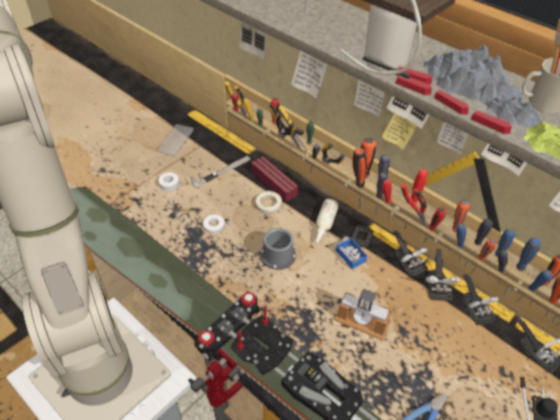

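The top view shows the rings at (166,238) and (237,243), the tube at (302,227), and the gauge on its stand at (396,229) with the bar a little oblique. The tool is at the far left. Next I'll go above the left ring (taken as the thick one) and check it from close by.

```bash
cat >> h.py <<'E'
np.set_printoptions(precision=4,suppress=True)
def plan(pos,yaw=None):
    """tool turn+shift to TCP pos, pointing straight down, tool y at world yaw (mod pi)"""
    T=tcp();Rt=T[:3,:3]
    if yaw is None: yaw=np.arctan2(Rt[1,1],Rt[0,1])
    cand=[]
    for k in(-1,0,1):
        y=np.array([np.cos(yaw+k*np.pi),np.sin(yaw+k*np.pi),0]);z=np.array([0,0,-1.])
        cand.append(R.from_matrix(Rt.T@np.c_[np.cross(y,z),y,z]).as_rotvec())
    rv=min(cand,key=np.linalg.norm)
    print("turn",rv,"shift",Rt.T@(np.array(pos)-T[:3,3]),"yaw now",np.degrees(np.arctan2(Rt[1,1],Rt[0,1])),"tcp",T[:3,3])
E
python3 - <<'E'
from h import *
print(manip.tip_extent); plan([.5,.374,.33])
p=shot("wrist");print(p["mount"],p["fx"])
E
```

```text
0.1734
turn [ 0.0001 -0.      0.    ] shift [-0.3047 -0.08    0.0747] yaw now 66.00529100856582 tcp [0.2541 0.571  0.4047]
[[-0.0003 -0.9603 -0.2791  0.0711]
 [ 1.     -0.0004  0.0003  0.0006]
 [-0.0004 -0.2791  0.9603  0.0318]
 [ 0.      0.      0.      1.    ]] 357.32421566734513
```

Call:
{"api": "move_arm", "payload": {
  "plan": [0,0,0,-0.32,-0.073,0.075,0.085,0,0,0,-0.32,-0.073,0.075,0.085,0,0,0,-0.32,-0.073,0.075,0.085,0,0,0,-0.32,-0.073,0.075,0.085,0,0,0,-0.32,-0.073,0.075,0.085,0,0,0,-0.32,-0.073,0.075,0.085,0,0,0,-0.32,-0.073,0.075,0.085,0,0,0,-0.32,-0.073,0.075,0.085]
}}

```text
clock: 2.15
position: [0.5159, 0.3754, 0.3299]
ee_rot: [0.207, 0.978, 0.0, -0.0]
ft_force: [-0.6, 0.5, -0.2]
grip_width: 0.998
grasp_force: 0.0
```

```bash
cat >> h.py <<'E'
def circ(p,label,z,rad,f=None):
    """centre of a round outline (outer, radius rad) whose top plane is at height z, by ellipse fit on silhouette rays"""
    s=manip.silhouettes(p,label)
    if not s: print(label,"none");return
    m=s[0]["pixels"].astype(np.uint8)
    c=max(cv2.findContours(m,cv2.RETR_EXTERNAL,cv2.CHAIN_APPROX_NONE)[0],key=cv2.contourArea)[:,0]
    P=np.array([ray(p,u+0.0,v+0.0,z)[:2] for u,v in c])
    (cx,cy),r=cv2.minEnclosingCircle(P.astype(np.float32))
    from scipy.optimize import least_squares
    q=least_squares(lambda q:np.hypot(*(P-q[:2]).T)-q[2],[cx,cy,rad],loss="soft_l1",f_scale=.001).x
    print(label,round(s[0]["conf"],2),"fit",q,"enc",cx,cy,r)
    return q
E
python3 - <<'E'
from h import *
p=shot("wrist");save(p,"w1.png")
for l in ["thick_ring_center","thin_ring_center"]:
    print(l,[(w(p,d["position"]).round(4),round(d["conf"],2)) for d in manip.tip_of(p,l)[:2]])
    circ(p,l,.024,.03)
o=manip.get_obs();print(o["clock"],o["position"])
E
```

```text
thick_ring_center [(array([0.5161, 0.3806, 0.0093]), 0.68)]
thick_ring_center 0.75 fit [0.5107 0.3755 0.03  ] enc 0.510538637638092 0.37580621242523193 0.031247442588210106
thin_ring_center [(array([0.489 , 0.1481, 0.0082]), 0.77)]
thin_ring_center 0.72 fit [0.4901 0.1664 0.0309] enc 0.4897470474243164 0.16626456379890442 0.03329277038574219
2.4 [0.5161 0.375  0.33  ]
```

View pics/w1.png

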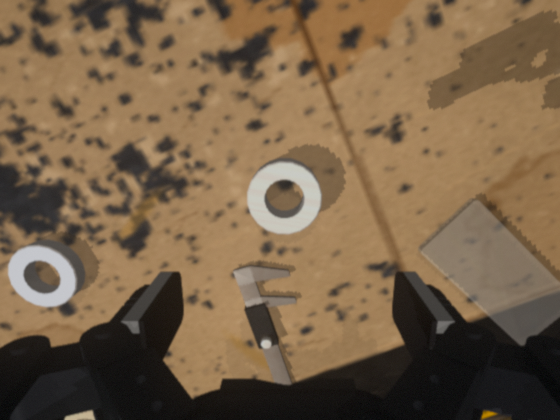

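```bash
cat >> h.py <<'E'
from scipy.optimize import least_squares
def cyl(p,label,x0,z0,z1,r,free=False):
    """fit x,y of an upright cylinder (z0..z1, radius r) to the silhouette of label nearest to x0"""
    best=None
    for s in manip.silhouettes(p,label):
        m=s["pixels"].astype(np.uint8);c=max(cv2.findContours(m,cv2.RETR_EXTERNAL,cv2.CHAIN_APPROX_NONE)[0],key=cv2.contourArea)[:,0]
        d=np.linalg.norm(c.mean(0)-proj(p,[*x0,z1]))
        if best is None or d<best[0]: best=(d,c,s["conf"])
    if best is None: print(label,"none");return
    c=best[1];a=np.linspace(0,2*np.pi,60)
    def res(q):
        P=np.array([proj(p,[q[0]+r*np.cos(t),q[1]+r*np.sin(t),z]) for t in a for z in(z0,z1)],np.float32)
        h=cv2.convexHull(P.reshape(-1,1,2));return np.array([cv2.pointPolygonTest(h,(float(u),float(v)),True) for u,v in c[::2]])-.5
    f=least_squares(res,x0,diff_step=1e-3,loss="soft_l1")
    e=res(f.x);print(label,"h",z1,"conf",round(best[2],2),"xy",f.x,"mean",e.mean().round(2),"rms px",e.std().round(2));return f.x
E
python3 - <<'E'
from h import *
for n in ["wrist","scene","top"]:
    p=shot(n);print(n)
    for h in (.024,.015):
        cyl(p,"thick_ring_center",[.515,.375],0,h,.03)
        cyl(p,"thin_ring_center",[.491,.153],0,h,.03)
    cyl(p,"tube_mouth",[.54,-.055],0,.072,.04)
E
```

```text
wrist
thick_ring_center h 0.024 conf 0.75 xy [0.5121 0.3754] mean 0.6 rms px 0.42
thin_ring_center h 0.024 conf 0.55 xy [0.492  0.1533] mean 3.83 rms px 3.56
thick_ring_center h 0.015 conf 0.75 xy [0.5135 0.3747] mean -0.87 rms px 0.56
thin_ring_center h 0.015 conf 0.55 xy [0.4922 0.153 ] mean 1.09 rms px 0.6
tube_mouth none
scene
thick_ring_center h 0.024 conf 0.75 xy [0.5152 0.3744] mean 0.61 rms px 0.29
thin_ring_center h 0.024 conf 0.52 xy [0.493  0.1487] mean 0.52 rms px 0.54
thick_ring_center h 0.015 conf 0.75 xy [0.5175 0.3784] mean -0.11 rms px 0.48
thin_ring_center h 0.015 conf 0.52 xy [0.4955 0.1516] mean -0.17 rms px 0.4
tube_mouth h 0.072 conf 0.87 xy [ 0.535  -0.0613] mean -1.74 rms px 1.2
top
thick_ring_center h 0.024 conf 0.41 xy [0.5115 0.3772] mean 0.58 rms px 1.8
thin_ring_center h 0.024 conf 0.75 xy [0.4941 0.1508] mean -0.14 rms px 0.35
thick_ring_center h 0.015 conf 0.41 xy [0.512  0.3773] mean 0.58 rms px 1.79
thin_ring_center h 0.015 conf 0.75 xy [0.4943 0.1513] mean -0.24 rms px 0.33
tube_mouth h 0.072 conf 0.97 xy [ 0.5379 -0.0566] mean -2.68 rms px 0.4
```

Call:
{"api": "move_arm", "payload": {
  "plan": [0,0,0,0.003,-0.001,0.06,0.085,0,0,0,0.003,-0.001,0.085,0.085,0,0,0,0.003,-0.001,0.085,0.085]
}}

```text
clock: 3.68
position: [0.513, 0.3741, 0.2427]
ee_rot: [0.208, 0.978, -0.002, -0.001]
ft_force: [0.1, 1.0, 0.3]
grip_width: 0.993
grasp_force: 0.0
```

```bash
python3 - <<'E'
from h import *
p=shot("wrist")
for h in (.024,.015): q=cyl(p,"thick_ring_center",[.5125,.3755],0,h,.03)
q=cyl(p,"thick_ring_center",[.5125,.3755],0,.024,.03)
plan([q[0],q[1],.245])
E
```

```text
thick_ring_center none
thick_ring_center none
thick_ring_center noneTraceback (most recent call last):
  File "<stdin>", line 5, in <module>
TypeError: 'NoneType' object is not subscriptable
```

```bash
python3 - <<'E'
from h import *
p=shot("wrist");save(p,"w2.png")
for l in ["thick_ring_center","thin_ring_center"]: cyl(p,l,[.5125,.3755],0,.024,.03)
print(proj(p,[.5125,.3755,.024]))
E
```

```text
thick_ring_center h 0.024 conf 0.6 xy [0.5118 0.3752] mean 1.29 rms px 0.63
thin_ring_center none
[285.0536 235.7881]
```

View pics/w2.png

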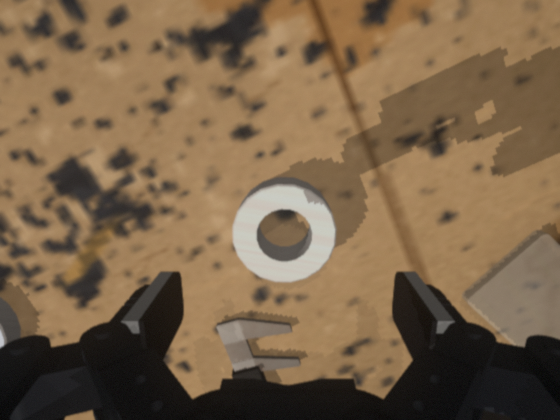

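The ring is centred at (284,233) between the fingers, and its side wall shows it is the thick one.

Call:
{"api": "move_arm", "payload": {
  "plan": [0,0,0,0.0025,0.0007,0.05,0.085,0,0,0,0.0025,0.0007,0.0615,0.085,0,0,0,0.0025,0.0007,0.0615,0.05,0,0,0,0.0025,0.0007,0.0615,0.05,0,0,0,0.0025,0.0007,0.0615,0.05,0,0,0,0.0025,0.0007,0.0615,0.05,0,0,0,0.0025,0.0007,0.0615,0.05,0,0,0,0.0025,0.0007,0.0615,0.05],
  "squeeze": 40
}}

```text
clock: 5.03
position: [0.5124, 0.3765, 0.1851]
ee_rot: [0.208, 0.978, 0.001, 0.001]
ft_force: [-0.6, -0.6, 7.7]
grip_width: 0.681
grasp_force: 43.7
```

```bash
python3 - <<'E'
from h import *
o=manip.get_obs();print(o["clock"],o["grip_width"],o["grasp_force"],o["ft_force"])
plan([.538,-.058,.30])
E
```

```text
5.025 0.6811180933351133 43.7026781559689 [-0.5857 -0.6454  7.671 ]
turn [ 0.0026  0.0014 -0.    ] shift [-0.2003 -0.3862 -0.1156] yaw now 65.9990482223383 tcp [0.5124 0.3765 0.1851]
```

Call:
{"api": "move_arm", "payload": {
  "plan": [0,0,0,0,0,-0.06,0.05,0,0,0,-0.02,-0.038,-0.1,0.05,0,0,0,-0.2,-0.386,-0.12,0.05,0,0,0,-0.2,-0.386,-0.12,0.05,0,0,0,-0.2,-0.386,-0.12,0.05,0,0,0,-0.2,-0.386,-0.12,0.05,0,0,0,-0.2,-0.386,-0.12,0.05,0,0,0,-0.2,-0.386,-0.12,0.05,0,0,0,-0.2,-0.386,-0.12,0.05,0,0,0,-0.2,-0.386,-0.12,0.05,0,0,0,-0.2,-0.386,-0.12,0.05]
}}

```text
clock: 6.4
position: [0.5375, -0.0558, 0.3032]
ee_rot: [0.207, 0.978, 0.0, -0.0]
ft_force: [-0.9, 1.0, -1.6]
grip_width: 0.68
grasp_force: 44.0
```

```bash
python3 - <<'E'
from h import *
o=manip.get_obs();print(o["clock"],o["grip_width"],o["grasp_force"],o["ft_force"],tcp())
p=shot("wrist");save(p,"w3.png");print(p["cx"],p["cy"])
for l in ["tube_mouth"]:
    print(l,[(w(p,d["position"]).round(4),round(d["conf"],2)) for d in manip.tip_of(p,l)[:2]])
    cyl(p,l,[.538,-.058],.008,.072,.04)
for l in ["thick_ring_center"]:
    print(l,[(w(p,d["position"]).round(4),round(d["conf"],2)) for d in manip.tip_of(p,l)[:2]])
    cyl(p,l,tcp()[:2,3],tcp()[2,3]-.185,tcp()[2,3]-.161,.03)
E
```

```text
6.4 0.6804026770074496 43.99759347026702 [-0.9175  0.984  -1.555 ] [[-0.9146  0.4044 -0.0001  0.5375]
 [ 0.4044  0.9146  0.001  -0.0558]
 [ 0.0004  0.0008 -1.      0.3032]
 [ 0.      0.      0.      1.    ]]
287.45563631843106 212.81759851130155
tube_mouth []
tube_mouth h 0.072 conf 0.91 xy [ 0.5288 -0.0515] mean 10.19 rms px 18.87
thick_ring_center []
thick_ring_center h 0.1421059235317266 conf 0.96 xy [ 0.5379 -0.0551] mean 2.24 rms px 0.98
```

View pics/w3.png

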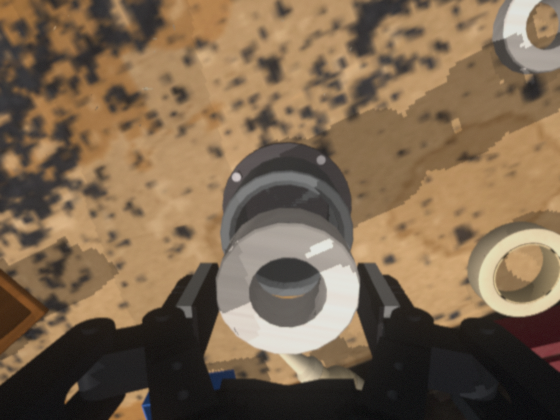

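Held ring is centred at (288,287). The tube's rim behind it spans columns 221–353, and its far edge is at row 171.

```bash
python3 - <<'E'
from h import *
p=shot("wrist");T=tcp();tx=T[:2,0]
for v in(170,171,172): 
    e=ray(p,287,v,.072)[:2]-.04*tx; print(e, T[:2,:2].T@(e-T[:2,3]))
# polar refinement: gradient-free edge points drawn from the silhouette in its upper half (above flange excluded by known flange hull)
for c in[e]:
    for t in np.radians([-60,-30,0,30,60]): print(proj(p,[*(c+.04*T[:2,:2]@[np.cos(t),np.sin(t)]),.072]).round(0), end=" ")
s=manip.silhouettes(p,"tube_mouth")[0]["pixels"]; ys,xs=np.nonzero(s);print(xs.min(),xs.max(),ys.min(),ys.max())
t=shot("top");g=manip.tip_of(t,"tube_mouth");print(w(t,g[0]["position"]))
E
python3 - <<'E'
import cv2
i=cv2.imread("pics/w3.png")[135:260,200:375];cv2.imwrite("pics/w3c.png",cv2.resize(i,None,fx=4,fy=4,interpolation=cv2.INTER_CUBIC))
E
```

```text
[ 0.5392 -0.057 ] [-0.0016  0.0007]
[ 0.5397 -0.0573] [-0.0022  0.0007]
[ 0.5402 -0.0575] [-0.0027  0.0007]
[227. 206.] [252. 181.] [287. 172.] [322. 181.] [347. 206.] 221 354 141 295Traceback (most recent call last):
  File "<stdin>", line 9, in <module>
IndexError: list index out of range
```

View pics/w3c.png

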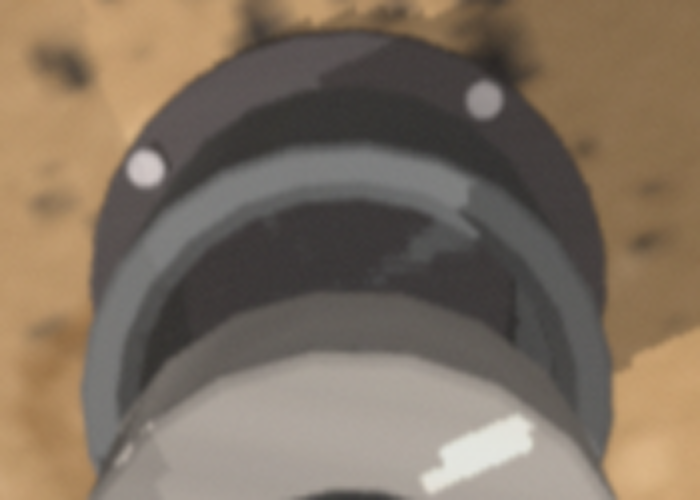

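Rim far edge confirmed at row 171; the tube's centre is about 2 mm toward tool -x of the ring. Lowering.

Call:
{"api": "move_arm", "payload": {
  "plan": [0,0,0,-0.002,0,0.03,0.05,0,0,0,-0.002,0,0.042,0.05,0,0,0,-0.002,0,0.046,0.05,0,0,0,-0.002,0,0.05,0.05,0,0,0,-0.002,0,0.05,0.05,0,0,0,-0.002,0,0.05,0.05]
}}

```text
clock: 7.6
position: [0.5394, -0.0585, 0.2539]
ee_rot: [0.208, 0.978, 0.0, 0.0]
ft_force: [-3.3, 1.9, 5.4]
grip_width: 0.681
grasp_force: 44.6
```

Call:
{"api": "move_arm", "payload": {
  "plan": [0,0,0,0.001,0,0,0.05,0,0,0,0.001,0,0.001,0.05,0,0,0,0.001,0,0.001,0.05]
}}

```text
clock: 7.98
position: [0.5383, -0.0582, 0.252]
ee_rot: [0.208, 0.978, 0.0, -0.0]
ft_force: [1.1, 2.2, -0.2]
grip_width: 0.678
grasp_force: 44.1
```

Call:
{"api": "move_arm", "payload": {
  "plan": [0,0,0,0,0,0,0.085,0,0,0,0,0,0,0.085,0,0,0,0,0,0,0.085,0,0,0,0,0,0,0.085,0,0,0,0,0,-0.06,0.085,0,0,0,0,0,-0.09,0.085,0,0,0,0,0,-0.09,0.085]
}}

```text
clock: 8.85
position: [0.539, -0.0584, 0.3448]
ee_rot: [0.208, 0.978, 0.001, 0.002]
ft_force: [-0.4, 1.1, -0.8]
grip_width: 0.996
grasp_force: 0.0
```

```bash
python3 - <<'E'
from h import *
p=shot("wrist");save(p,"w4.png")
print(manip.get_obs()["clock"],proj(p,[.5385,-.0575,.072]),proj(p,[.5385,-.0575,.032]))
plan([.4925,.152,.26])
E
```

```text
8.9 [286.5199 211.6519] [286.5105 197.8075]
turn [ 0.0011  0.0016 -0.    ] shift [0.1276 0.1733 0.0829] yaw now 66.01015930362742 tcp [ 0.5385 -0.0583  0.3429]
```

View pics/w4.png

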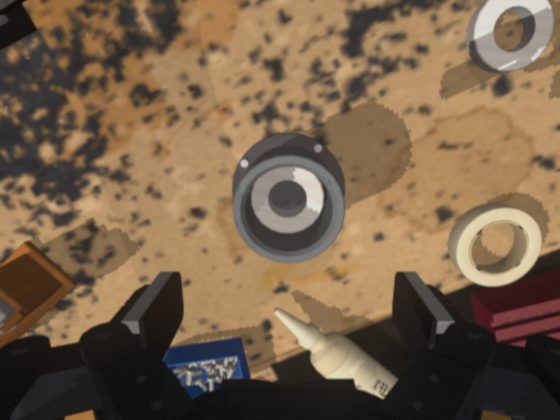

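The thick ring lies flat at the tube's bottom (288,198); the rim is centred at about (289,208). Now the thin ring.

Call:
{"api": "move_arm", "payload": {
  "plan": [0,0,0,0.128,0.173,0.06,0.085,0,0,0,0.128,0.173,0.083,0.085,0,0,0,0.128,0.173,0.083,0.085,0,0,0,0.128,0.173,0.083,0.085,0,0,0,0.128,0.173,0.083,0.085,0,0,0,0.128,0.173,0.083,0.085]
}}

```text
clock: 9.65
position: [0.4917, 0.151, 0.2585]
ee_rot: [0.208, 0.978, -0.001, -0.0]
ft_force: [-0.4, -0.9, -0.1]
grip_width: 0.994
grasp_force: 0.0
```

```bash
cat >> h.py <<'E'
def oval(p,z,lo,guess,r,spread=.012):
    """centre of a bright (or dark, lo<0) disc outline of radius r at height z: strongest radial edge along rays from guess, then circle fit"""
    g=cv2.GaussianBlur(cv2.cvtColor(p["color"],cv2.COLOR_RGB2GRAY),(3,3),0).astype(np.float32);P=[]
    rr=np.linspace(r-spread,r+spread,80)
    for t in np.linspace(0,2*np.pi,120,endpoint=False):
        uv=np.array([proj(p,[guess[0]+a*np.cos(t),guess[1]+a*np.sin(t),z]) for a in rr],np.float32)
        v=cv2.remap(g,uv[:,:1].copy(),uv[:,1:].copy(),cv2.INTER_LINEAR)[:,0];d=np.diff(v)*np.sign(lo)
        k=d[5:-5].argmin()+5
        if d[k]<-abs(lo): P.append([guess[0]+rr[k]*np.cos(t),guess[1]+rr[k]*np.sin(t)])
    P=np.array(P);q=least_squares(lambda q:np.hypot(*(P-q[:2]).T)-q[2],[*guess,r],loss="cauchy",f_scale=.0007).x
    print("oval",q,len(P));return q
E
python3 - <<'E'
from h import *
p=shot("wrist");print(manip.get_obs()["clock"])
cyl(p,"thin_ring_center",[.4925,.152],0,.015,.03)
q=oval(p,.015,3,[.4925,.152],.03,.01)
plan([q[0],q[1],.26])
E
```

```text
9.7
thin_ring_center h 0.015 conf 0.75 xy [0.492 0.152] mean 0.61 rms px 0.49
oval [0.4921 0.1517 0.0291] 120
turn [-0.0002  0.0003  0.    ] shift [ 0.0006  0.0011 -0.0008] yaw now 65.88396914860245 tcp [0.4921 0.1505 0.2592]
```

Call:
{"api": "move_arm", "payload": {
  "plan": [0,0,0,0.0005,0.001,0.05,0.069,0,0,0,0.0005,0.001,0.06,0.069,0,0,0,0.0005,0.001,0.075,0.069,0,0,0,0.0005,0.001,0.082,0.069,0,0,0,0.0005,0.001,0.082,0.05,0,0,0,0.0005,0.001,0.082,0.05,0,0,0,0.0005,0.001,0.082,0.05,0,0,0,0.0005,0.001,0.082,0.05],
  "squeeze": 40
}}

```text
clock: 10.75
position: [0.4918, 0.1531, 0.1775]
ee_rot: [0.208, 0.978, 0.0, 0.0]
ft_force: [-0.5, -0.5, 1.7]
grip_width: 0.679
grasp_force: 43.0
```

```bash
python3 - <<'E'
from h import *
o=manip.get_obs();print(o["clock"],o["grip_width"],o["grasp_force"],o["ft_force"])
plan([.5385,-.058,.30])
E
```

```text
10.75 0.6785952276469788 43.01750569604337 [-0.5285 -0.4586  1.6793]
turn [ 0.0005  0.0003 -0.    ] shift [-0.1285 -0.1738 -0.1225] yaw now 66.006741194968 tcp [0.4918 0.1531 0.1775]
```

Call:
{"api": "move_arm", "payload": {
  "plan": [0,0,0,0,0,-0.06,0.05,0,0,0,-0.02,-0.03,-0.1,0.05,0,0,0,-0.1285,-0.174,-0.1225,0.05,0,0,0,-0.1285,-0.174,-0.1225,0.05,0,0,0,-0.1285,-0.174,-0.1225,0.05,0,0,0,-0.1285,-0.174,-0.1225,0.05,0,0,0,-0.1285,-0.174,-0.1225,0.05,0,0,0,-0.1285,-0.174,-0.1225,0.05,0,0,0,-0.1285,-0.174,-0.1225,0.05]
}}

```text
clock: 11.88
position: [0.5383, -0.057, 0.2995]
ee_rot: [0.207, 0.978, 0.0, -0.0]
ft_force: [0.5, -0.0, -0.6]
grip_width: 0.681
grasp_force: 43.8
```

```bash
python3 - <<'E'
from h import *
p=shot("wrist");T=tcp();print(T[:3,3],manip.get_obs()["clock"],manip.get_obs()["grip_width"])
cyl(p,"thin_ring_center",T[:2,3],T[2,3]-.1775,T[2,3]-.1625,.03)
cv2.imwrite("pics/w5.png",cv2.resize(p["color"][100:400,150:430,::-1],None,fx=2,fy=2))
plan([.5385,-.058,.30])
E
```

```text
[ 0.5383 -0.0573  0.2996] 11.925 0.6841072416006879
thin_ring_center h 0.13709393453542942 conf 0.61 xy [ 0.5391 -0.0567] mean 2.13 rms px 0.95
turn [ 0.0001 -0.0002  0.    ] shift [-0.0004 -0.0004 -0.0004] yaw now 66.07349854424986 tcp [ 0.5383 -0.0575  0.2996]
```

View pics/w5.png

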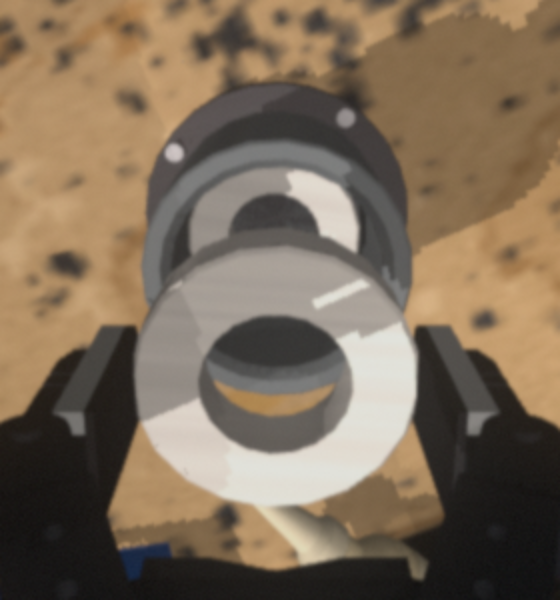

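Rim mid-column 289, far edge at row 170.5; held ring mid-column 288. A sub-millimetre correction, then lower.

Call:
{"api": "move_arm", "payload": {
  "plan": [0,0,0,-0.0008,0.0005,0.035,0.05,0,0,0,-0.0008,0.0005,0.047,0.05,0,0,0,-0.0008,0.0005,0.05,0.05,0,0,0,-0.0008,0.0005,0.054,0.05,0,0,0,-0.0008,0.0005,0.054,0.05,0,0,0,-0.0008,0.0005,0.054,0.05]
}}

```text
clock: 12.72
position: [0.5395, -0.058, 0.2464]
ee_rot: [0.208, 0.978, 0.0, 0.0]
ft_force: [-1.7, 1.2, 2.7]
grip_width: 0.68
grasp_force: 44.1
```

Slight chamfer contact; back off 0.7 mm in tool x, then release if free.

Call:
{"api": "move_arm", "payload": {
  "plan": [0,0,0,0.0007,0,0,0.05,0,0,0,0.0007,0,0.001,0.05,0,0,0,0.0007,0,0.001,0.05]
}}

```text
clock: 13.1
position: [0.5387, -0.0576, 0.2448]
ee_rot: [0.208, 0.978, 0.0, 0.0]
ft_force: [-0.7, -0.3, -0.4]
grip_width: 0.677
grasp_force: 43.8
```

Call:
{"api": "move_arm", "payload": {
  "plan": [0,0,0,0,0,0,0.085,0,0,0,0,0,0,0.085,0,0,0,0,0,0,0.085,0,0,0,0,0,0,0.085,0,0,0,0,0,-0.06,0.085,0,0,0,0,0,-0.1,0.085,0,0,0,0,0,-0.1,0.085]
}}

```text
clock: 13.98
position: [0.5395, -0.0581, 0.348]
ee_rot: [0.208, 0.978, 0.001, 0.003]
ft_force: [0.1, -0.6, -1.3]
grip_width: 0.995
grasp_force: 0.0
```

```bash
python3 - <<'E'
from h import *
p=shot("wrist");T=tcp()
q=oval(p,.072,-2,[.539,-.0575],.0345,.004)
print("rel TCP",T[:2,:2].T@(q[:2]-T[:2,3]))
oval(p,.047,2,q[:2],.03,.006)
cv2.imwrite("pics/w6a.png",cv2.resize(p["color"][100:300,190:390,::-1],None,fx=2,fy=2))
a=shot("scene"),shot("top")
for s in a:
    for l in["gauge_grip","gauge_base","stand"]:print(l,[(w(s,d["position"]).round(4),round(d["conf"],2)) for d in manip.tip_of(s,l)[:1]])
    for g in manip.silhouettes(s,"stand")[:1]:
        m=g["pixels"].astype(np.uint8);c=max(cv2.findContours(m,0,2)[0],key=cv2.contourArea)[:,0]
        P=np.array([ray(s,u,v,.05)[:2] for u,v in c],np.float32);print("rect",cv2.minAreaRect(P*1000),g["conf"])
c=cv2.resize(a[1]["color"][190:270,350:440,::-1],(360,320),interpolation=cv2.INTER_CUBIC);d=cv2.resize(a[0]["color"][270:350,310:410,::-1],(400,320),interpolation=cv2.INTER_CUBIC)
b=cv2.resize(cv2.imread("pics/w6a.png"),(320,320));cv2.imwrite("pics/w6.png",np.vstack([np.hstack([c,d])]))
cv2.imwrite("pics/w6.png",np.hstack([c[:, :240],d[:, 40:330],b[:, :270]]))
print(manip.get_obs()["clock"]);plan([.533,-.348,.36])
E
```

```text
oval [ 0.5379 -0.0577  0.0323] 50
rel TCP [ 0.001  -0.0002]
oval [ 0.5394 -0.0574  0.029 ] 120
gauge_grip [(array([ 0.5302, -0.345 ,  0.0959]), 0.71)]
gauge_base [(array([ 0.5296, -0.3519,  0.0597]), 0.89)]
stand [(array([ 0.5288, -0.3502,  0.0612]), 0.74)]
rect ((630.6912231445312, 70.7048110961914), (88.8443603515625, 66.991455078125), 59.993526458740234) 0.59
gauge_grip [(array([ 0.5348, -0.3505,  0.0897]), 0.74)]
gauge_base [(array([ 0.5363, -0.3477,  0.0594]), 0.95)]
stand [(array([ 0.5304, -0.3488,  0.0015]), 0.6)]
rect ((532.3688354492188, -345.0848388671875), (58.99641418457031, 135.8294677734375), 17.33017921447754) 0.89
14.525
turn [-0.0002 -0.0005 -0.    ] shift [-0.1129 -0.2674 -0.0157] yaw now 66.00173479022965 tcp [ 0.5386 -0.0578  0.3443]
```

View pics/w6.png

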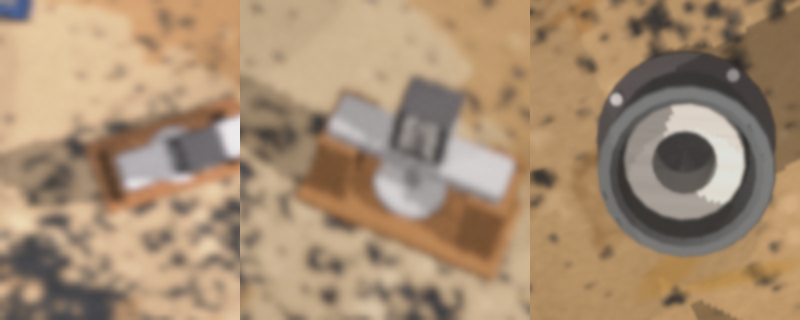

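Both rings sit flat and concentric in the tube (thin ring on top). Bar axis yaw is about 107°. Going above the gauge.

Call:
{"api": "move_arm", "payload": {
  "plan": [0,0,-0.721,-0.1115,-0.267,-0.016,0.085,0,0,-0.721,-0.1115,-0.267,-0.016,0.085,0,0,-0.721,-0.1115,-0.267,-0.016,0.085,0,0,-0.721,-0.1115,-0.267,-0.016,0.085,0,0,-0.721,-0.1115,-0.267,-0.016,0.085,0,0,-0.721,-0.1115,-0.267,-0.016,0.085,0,0,-0.721,-0.1115,-0.267,-0.016,0.085,0,0,-0.721,-0.1115,-0.267,-0.016,0.085]
}}

```text
clock: 15.52
position: [0.5326, -0.3455, 0.3605]
ee_rot: [-0.152, 0.988, 0.0, 0.0]
ft_force: [0.4, -0.4, -0.3]
grip_width: 0.993
grasp_force: 0.0
```

```bash
python3 - <<'E'
from h import *
p=shot("wrist");save(p,"w7.png");T=tcp();print(T[:3,3])
for l in["gauge_grip","gauge_base","stand"]:print(l,[(w(p,d["position"]).round(4),round(d["conf"],2)) for d in manip.tip_of(p,l)[:1]])
print(proj(p,[.532,-.347,.116]))
plan([.532,-.347,.36],np.radians(107.3))
E
```

```text
[ 0.5326 -0.3455  0.3606]
gauge_grip [(array([ 0.5288, -0.3472,  0.0948]), 0.64)]
gauge_base [(array([ 0.5312, -0.3493,  0.056 ]), 0.64)]
stand []
[284.1591 224.6929]
turn [0.0003 0.0004 0.0017] shift [ 0.0005 -0.0007  0.0008] yaw now 107.39877716927919 tcp [ 0.5323 -0.3461  0.3608]
```

View pics/w7.png

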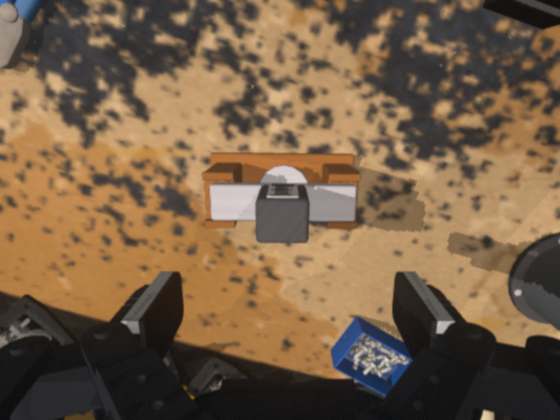

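Gauge squarely aligned: bar spans columns 209–356, rows 184–222; body's near top edge is at row 242, columns 256–309.

```bash
python3 - <<'E'
from h import *
p=shot("wrist");T=tcp();print(T[:3,3])
f=lambda u,v,z:T[:2,:2].T@(ray(p,u,v,z)[:2]-T[:2,3])
print("bar",f(282.5,203,.07),f(209,203,.07),f(356,203,.07),"edges",f(282,184.5,.07),f(282,221.5,.07))
print("body near edge",f(282.5,242,.116)+[.015,0],"sides",f(256,225,.116),f(309,225,.116))
g=cv2.cvtColor(p["color"],cv2.COLOR_RGB2GRAY).astype(int)
# bar/wood tilt: top and bottom edge rows per column
for c in(222,235,247,318,330,345): 
    k=p["color"][150:240,c].astype(int);d=np.diff(k[:,2]); print(c,150+d.argmax(),150+d.argmin())
print("body rows col282",list(g[180:250:2,282]))
E
```

```text
[ 0.5322 -0.3463  0.3608]
bar [ 0.0028 -0.0028] [ 0.0028 -0.0578] [0.0027 0.0522] edges [ 0.0169 -0.0031] [-0.0118 -0.0033]
body near edge [ 0.0042 -0.0023] sides [ 0.0005 -0.0188] [0.0005 0.0144]
222 184 219
235 184 220
247 185 219
318 185 220
330 185 221
345 186 221
body rows col282 [np.int64(150), np.int64(145), np.int64(77), np.int64(53), np.int64(54), np.int64(68), np.int64(64), np.int64(66), np.int64(142), np.int64(152), np.int64(73), np.int64(84), np.int64(88), np.int64(90), np.int64(90), np.int64(90), np.int64(89), np.int64(91), np.int64(89), np.int64(91), np.int64(91), np.int64(91), np.int64(90), np.int64(87), np.int64(89), np.int64(88), np.int64(87), np.int64(90), np.int64(89), np.int64(89), np.int64(88), np.int64(93), np.int64(149), np.int64(162), np.int64(164)]
```

Call:
{"api": "move_arm", "payload": {
  "plan": [0,0,0.013,0.003,-0.0025,0.04,0.085,0,0,0.013,0.003,-0.0025,0.09,0.06,0,0,0.013,0.003,-0.0025,0.11,0.045,0,0,0.013,0.003,-0.0025,0.11,0.045,0,0,0.013,0.003,-0.0025,0.11,0.025,0,0,0.013,0.003,-0.0025,0.11,0.025,0,0,0.013,0.003,-0.0025,0.11,0.025,0,0,0.013,0.003,-0.0025,0.11,0.025],
  "squeeze": 60
}}

```text
clock: 16.77
position: [0.5303, -0.3507, 0.2525]
ee_rot: [-0.144, 0.99, -0.001, 0.001]
ft_force: [-1.1, 0.2, 6.7]
grip_width: 0.393
grasp_force: 60.7
```

```bash
python3 - <<'E'
from h import *
o=manip.get_obs();print(o["clock"],o["grip_width"],o["grasp_force"],o["ft_force"]);plan([.532,-.347,.36])
E
```

```text
16.775 0.39251474981775686 60.70071816444397 [-1.0742  0.2201  6.6831]
turn [-0.0017  0.0022  0.    ] shift [-0.0029  0.0029 -0.1075] yaw now 106.5699846529452 tcp [ 0.5303 -0.3507  0.2525]
```

Call:
{"api": "move_arm", "payload": {
  "plan": [0,0,0,0,0,-0.03,0.025,0,0,0,0,0,-0.08,0.025,0,0,0,0,0,-0.12,0.025,0,0,0,-0.018,0.055,-0.12,0.025,0,0,0,-0.036,0.11,-0.12,0.025,0,0,0,-0.055,0.165,-0.12,0.025,0,0,0,-0.073,0.22,-0.12,0.025,0,0,0,-0.085,0.257,-0.12,0.025,0,0,0,-0.092,0.278,-0.12,0.025,0,0,0,-0.092,0.278,-0.12,0.025,0,0,0,-0.092,0.278,-0.12,0.025]
}}

```text
clock: 18.15
position: [0.5385, -0.0588, 0.3708]
ee_rot: [-0.144, 0.99, -0.0, 0.0]
ft_force: [-0.2, -0.1, -2.3]
grip_width: 0.391
grasp_force: 60.9
```

```bash
python3 - <<'E'
from h import *
o=manip.get_obs();print(o["clock"],o["grip_width"],o["ft_force"]);T=tcp()
p=shot("wrist");f=lambda u,v,z:T[:2,:2].T@(ray(p,u,v,z)[:2]-T[:2,3])
z=T[2,3]
for l in["gauge_grip","gauge_base","tube_mouth"]:print(l,[(w(p,d["position"]).round(4),round(d["conf"],2)) for d in manip.tip_of(p,l)[:1]])
for s in(shot("scene"),shot("top")):
    for l in["gauge_base","gauge_grip"]:print(l,[(w(s,d["position"]).round(4),round(d["conf"],2)) for d in manip.tip_of(s,l)[:1]])
plan([.539,-.0575,.375])
E
```

```text
18.15 0.3908185427894299 [-0.2354 -0.0876 -2.2828]
gauge_grip [(array([ 0.5389, -0.0561,  0.2125]), 0.74)]
gauge_base [(array([ 0.5452, -0.06  ,  0.1742]), 0.57)]
tube_mouth [(array([ 0.54  , -0.0539,  0.0712]), 0.72)]
gauge_base [(array([ 0.5399, -0.0583,  0.1768]), 0.64)]
gauge_grip [(array([ 0.5374, -0.0549,  0.2126]), 0.55)]
gauge_base []
gauge_grip []
turn [ 0.0001  0.     -0.    ] shift [-0.0004  0.0002 -0.0043] yaw now 106.55724723352859 tcp [ 0.5387 -0.0578  0.3707]
```

Call:
{"api": "move_arm", "payload": {
  "plan": [0,0,0,0,0,0.045,0.025,0,0,0,0,0,0.075,0.025,0,0,0,0,0,0.083,0.025,0,0,0,0,0,0.087,0.025,0,0,0,0,0,0.091,0.025,0,0,0,0,0,0.095,0.025,0,0,0,0,0,0.099,0.025,0,0,0,0,0,0.102,0.025,0,0,0,0,0,0.104,0.025,0,0,0,0,0,0.104,0.025]
}}

```text
clock: 19.9
position: [0.5388, -0.0577, 0.2667]
ee_rot: [-0.144, 0.99, 0.0, 0.0]
ft_force: [0.4, -0.5, 1.1]
grip_width: 0.391
grasp_force: 61.4
```

Call:
{"api": "move_arm", "payload": {
  "plan": [0,0,0,0,0,0.001,0.025,0,0,0,0,0,0.002,0.025,0,0,0,0,0,0.003,0.025,0,0,0,0,0,0.003,0.025]
}}

```text
clock: 20.4
position: [0.5388, -0.0577, 0.2663]
ee_rot: [-0.144, 0.99, 0.0, 0.0]
ft_force: [-11.8, 1.5, 28.7]
grip_width: 0.389
grasp_force: 65.3
```

Seated (force step at z = 0.2663). Relax, release, retreat.

Call:
{"api": "move_arm", "payload": {
  "plan": [0,0,0,0,0,-0.0015,0.025,0,0,0,0,0,-0.002,0.025,0,0,0,0,0,-0.002,0.07,0,0,0,0,0,-0.002,0.07,0,0,0,0,0,-0.002,0.07,0,0,0,0,0,-0.002,0.07,0,0,0,0,0,-0.03,0.07,0,0,0,0,0,-0.08,0.07,0,0,0,0,0,-0.11,0.07,0,0,0,0,0,-0.11,0.07]
}}

```text
clock: 21.65
position: [0.5392, -0.0578, 0.3762]
ee_rot: [-0.144, 0.99, -0.0, 0.002]
ft_force: [-0.1, 0.2, -0.4]
grip_width: 0.818
grasp_force: 0.0
```

```bash
python3 - <<'E'
from h import *
o=manip.get_obs();print(o["clock"],o["position"],o["grip_width"],o["ft_force"])
for n in("wrist","scene","top"):
    s=shot(n)
    for l in["gauge_base","gauge_grip","tube_mouth"]:print(n,l,[(w(s,d["position"]).round(4),round(d["conf"],2)) for d in manip.tip_of(s,l)[:1]])
    if n=="wrist":
        T=tcp();b=[.5388,-.0577];y=T[:2,1];x=T[:2,0]
        # expected bar-top corners at z=.084; compare edge rows
        for t in(-.045,-.03,.03,.045):
            c=[proj(s,[*(b+y*t+x*e),.084]) for e in(.014,-.014)]
            col=int(round(c[0][0]));k=s["color"][:,col].astype(int)[:,2];lo=[]
            for q in c:
                r=int(round(q[1]));d=np.abs(np.diff(k[r-9:r+9]));lo.append(r-9+d.argmax()+.5)
            print(col,[q[1].round(1) for q in c],lo)
E
```

```text
21.65 [ 0.5392 -0.0578  0.3762] 0.8184526710965181 [-0.0969  0.1533 -0.361 ]
wrist gauge_base [(array([ 0.538 , -0.0609,  0.0742]), 0.83)]
wrist gauge_grip [(array([ 0.5395, -0.055 ,  0.1092]), 0.72)]
wrist tube_mouth []
227 [np.float64(186.1), np.float64(222.0)] [np.float64(186.5), np.float64(221.5)]
247 [np.float64(186.1), np.float64(222.0)] [np.float64(186.5), np.float64(220.5)]
328 [np.float64(186.1), np.float64(222.0)] [np.float64(186.5), np.float64(221.5)]
348 [np.float64(186.1), np.float64(222.0)] [np.float64(186.5), np.float64(221.5)]
scene gauge_base [(array([ 0.5387, -0.0586,  0.0727]), 0.69)]
scene gauge_grip [(array([ 0.5378, -0.0539,  0.108 ]), 0.71)]
scene tube_mouth [(array([ 0.5416, -0.054 ,  0.0742]), 0.91)]
top gauge_base []
top gauge_grip []
top tube_mouth []
```

The bar's edges match the seated position (z = 0.072) to within about 1.5 px. Handing in.

```bash
python3 -c "
from workcell import manip
print(manip.hand_in())"
```

```text
the job is handed in; nothing more can be done
None
```

The job is handed in after about 22 s of robot time: the thick ring is at the bottom of the tube with the thin ring flat on top, and the gauge was pushed down until it met the rim and left there with its bar measuring flat; I did not read the probe value, and the hand-in returned no verdict.

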